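# Take the ribbon cassette out of the label printer

### The arm

A 6-joint arm with a two-finger parallel gripper is mounted at the origin on the work surface. World frame = base frame: x ahead of the robot, y to its left, z up, the work surface at z = 0. Lengths are in m, angles in rad, forces in N, time in s.
With the tool pointing down it reaches from about 0.225 to 0.875 m from the base axis. Payload 3.4 kg.
Tool frame: the origin (TCP) lies between the finger pads; the fingertips stand 11 mm ahead of it and the grasp point (between the pads) lies 8 mm behind it (tips_ahead is the distance from the TCP to the fingertips, in m); z points along the fingers, x is the direction in which the jaws open and shut, and the axes are right-handed (so a half turn about z gives the same grasp; the last joint's range is limited). The gripper opens to 85 mm and grips with 20 to 120 N. Pads are 22 mm wide; open, the fingers measure 114 mm over their backs; the gripper's body (76 mm by 85 mm) begins 54 mm behind the grasp point. The pads swing forward as they close: fully open they stand 13 mm farther back than shut.
Start: joints at [-0.121, 0.276, 1.505, -0, 1.361, -0.121], TCP at [0.575, -0, 0.242] pointing down, gripper open.
Joint ranges: [-2.89, 2.89], [-0.75, 2.08], [0.22, 2.7], [-1.18, 4.32], [0.11, 2.71], [-2.7, 2.7]. Speed limits (rad/s): [2.57, 2.57, 3.14, 3.14, 3.14, 3.14].

### API

Orientations are given as a unit quaternion [w, x, y, z].
In Python, from rig import get_state, get_image, sign_off, masks_of, tips_ahead gives the robot as it stands.
- The arm moves only by the tool play_rows, never from a script. Its argument "series" is a list of rows, each an object of numbers: "fingers": the closure, from -1 (fully open) to 1 (shut); "dx", "dy", "dz": the shift along the world's x, y, z in mm; "turn": the turn about the world's z in rad. A call has 1 to 20 rows; each row shifts and turns the pose as measured when the row begins; what a row does not reach is not made up. A row lasts 1/12 s, in which the tool goes at most 41.7 mm and 7.16 degrees, less where a joint would pass 70% of its speed; a pose out of reach is approached as far as the arm can. A call with a gripper value outside its range is refused whole. The fingers move at their own pace and stop on an object; "squeeze" is the grip in N (left out, the last holds). Time passes only in rows, so rows that do not move let the fingers close. It gives the time, the measured TCP pose, the force and the opening at its end, in the units of the state.
- get_state(): the state, without advancing time (a new reading comes with each control period).
- get_image(name): name is "scene" or "side" or "wrist"; returns a dict with "pixels" (384x512x3 uint8, red, green, blue), "vfov" (degrees; the focal length in pixels is half the picture's height over the tangent of half this angle, whatever the lens; pixels are square), "cx", "cy" (the principal point, pixels), "dist" ([k1, k2, p1, p2, k3] as OpenCV has them; the pictures are not rectified), "rvec" (rotation vector, rad) and "tvec" (3), from world to camera coordinates, as OpenCV has them; the wrist camera has in their place "hand_eye" (4x4, takes a point from camera to tool coordinates, whose origin is the TCP and whose axes are the tool frame's). Camera axes: x right, y down, z forward; pixel columns grow to the right and rows downward; lengths in m; the calibration is good to about 2 mm. A picture is of the moment at which its call begins: read the wrist's pose just before it. There is no depth.
- sign_off(): hands the job in, once; it reports no verdict.
Trained networks look in a picture, given as the dict that the camera call returned (one of the last four; its "shot" number tells which), for a name from the list of things; names that differ only in an ending like _2 or _b are one class to them, and where a whole thing is asked for, a point or a joint stands for the part that bears it (a point fixed in the world has none). Each returns a list of dicts, best first, with "p" (0 to 1); they miss things now and then, are a little off and sometimes report something else, mostly with a low value. They report only what shows in the picture. A call takes as long as a camera call. They do not tell look-alikes from the thing itself.
- masks_of(picture, label): "region" (384x512 bool, what is visible of it) and "xy" ([column, row] in pixels, amid what is visible of it).
The state is a dict: "clock": time; "qpos": joint angles; "qd": joint speeds; "effort": joint torques, N m; "position": TCP position; "ee_rot": TCP orientation; "contact_force": force on the tool from outside, world axes, zero at the start; "moment": the same for the moment, N m; "width": finger opening in m.
Only numpy, scipy, OpenCV 4.12 (cv2) and the standard library are available. Lean on these libraries where they do the work, as an engineer would, in place of code of your own. Each camera call takes 0.05 s, during which the arm holds its last target. There are 200 camera calls.

### The job

The ribbon in the label printer has to be changed: swing the blue head lever out over the printer's front and all the way down, so that the print head stands up off the cassette. Then pinch the two orange catches on the sides of the grey ribbon cassette together while it still sits in its bay, and lift it straight up out of the machine. Finish while holding it: level, still, the catches kept pinched between the fingers, and its underside at least 6 cm above the printer's deck, with the other things on the table left where they are.

Things in the scene. Friction and masses are not known exactly. Their poses are not given: they have to be found in the camera images.
- printer: (all lengths in mm) fixed label printer, white housing (x -130 to 150, y -95 to 95), flat deck 75 above the table, bare on both sides of the ribbon bay; smoked cover swung back behind. Origin on the table top straight below the middle of the bay; x points from its front (label outlet, lever) to its rear, y to its left seen from the front. A label reel behind the bay (x 56 to 128) stands up to 114 above the table
- head_lever (a joint): lever carrying the print head; axis along the printer's y. 0: blue handle up, leaning 0.45 rad from upright to the printer's front, head (aluminium block with fins, reaching 38 from the pivot to the rear) down over the cassette's nose, blocking it. Grows as the handle swings to the front and down; stop at 1.15: handle level, head up. Stiff (0.2 Nm), stays where left; starts at 0 to 0.15
- lever_pivot (a point): the head lever's pivot axis, middle of it: 97 in front of the printer's origin (its -x), 87 above the table
- lever_tip (a point): middle of the round cross bar (12 across, 24 long along the printer's y) at the end of the blue handle, 55 from the pivot. The handle is a bar 24 wide, 8 thick, from 8 to 54 from the pivot on the line from pivot to tip
- cassette_grip (a point): point half-way between the two orange catches of the grey cassette in the bay, at mid height of their finger faces; axes as the printer's when seated. Seated: 97 above the table, 22 above the deck, straight above the printer's origin. The faces are vertical, 26 wide (x), 28 high, 60 apart across y (50 when both are pressed), their lower edge 8 above the deck
- cassette_base (a point): the middle of the cassette's underside, 44 below cassette_grip; seated it is 53 above the table (22 below the deck)
- cassette: the grey ribbon cassette (160 g) with its catches; origin at the middle of its underside, axes along the printer's when seated. 110 long (x -70 to 40, the low nose in front of -40), body 49 wide, 62 tall; the catches stand 7 proud of its sides, 2 when pressed
- catch_left (a joint): the orange catch on the cassette's left (+y) side: 0 sprung out, 0.005 (m) fully pressed in towards the middle of the cassette (6 N). Sprung out, its barb lies under the bay's edge and keeps the cassette in; the cassette is free when both are in by more than about 0.004
- catch_right (a joint): the orange catch on the cassette's right (-y) side: 0 sprung out, 0.005 (m) fully pressed in, as the left one
- table: the wooden work table, its top at z = 0
- spare_cassette: a fresh ribbon cassette (blue body, grey catches, 110 x 60 x 62) standing on the table beside the printer; origin at its underside (mm)
- ink_jar: a closed green ink jar, 72 across and 95 tall; origin at the centre of its underside (mm)
- tape_roll: a roll of masking tape lying flat, 104 across, 25 tall; origin at the centre of its underside (mm)
- label_reel: a spare reel of labels standing on its end, 76 across, 50 tall; origin at the centre of its underside (mm)
- squeegee: a wooden screen-printing squeegee, 220 long (along its x), 50 tall, blade up, lying on the mesh of a printing screen at the right of the table; origin at the centre of its underside (mm)
- ink_spatula: an ink spatula lying on the table along its x (mm)
- wash_bottle: a white bottle with a blue cap, 70 across, 170 tall; origin at the centre of its underside (mm)
Mind the look-alikes: they are no part of the job. Leave any red look-alike of the cassette alone.

How it is judged:
On the way, in this order (a step that is already met when the one before it is completed fails the run):
1. the head lever is swung fully down while the cassette sits in its bay (value of joint head_lever above 0.98 rad and z of cassette_base in the frame of printer below 0.058 m), for 0.2 s.
2. with the head up, both catches are pinched in while the cassette still sits in its bay (value of joint head_lever above 0.98 rad and value of joint each of catch_left, catch_right above 0.0035 m and z of cassette_base in the frame of printer below 0.06 m), for 0.1 s.
At the end, for the whole second after the job is handed in: the robot holds the cassette by its pinched catches (each in by more than 3.5 mm), its underside more than 58 mm above the printer's deck, within 15 degrees of level, still, touching neither the printer nor the table; the head lever is still down (more than 0.98 rad) (z of cassette_base in the frame of printer above 0.133 m and angle between cassette_grip's own z axis and vertical below 0.26 rad and linear speed of cassette below 0.03 m/s and value of joint each of catch_left, catch_right above 0.0035 m and contact force between the fingers and cassette above 2 N and contact force between cassette and printer below 0.1 N and contact force between cassette and table below 0.1 N and value of joint head_lever above 0.98 rad); the arm keeps its last pose, push and grip.
It fails at once if the cassette is pulled up against the lowered print head (z of cassette_base in the frame of printer above 0.062 m and value of joint head_lever below 0.9 rad).
It fails at once if another thing on the table is pushed more than 3 cm away or knocked over (distance of any of spare_cassette, ink_jar, tape_roll, label_reel, squeegee, ink_spatula, wash_bottle from where it was at the start of the episode above 0.03 m or angle between any of spare_cassette, ink_jar, tape_roll, label_reel, squeegee, ink_spatula, wash_bottle's own z axis and vertical above 0.5 rad).
It also fails if it takes over 48 s, if anything falls off the work surface, if the arm or the gripper's body presses on something with over 40 N, if the wrist force passes 120 N, or if a joint passes its speed limit or range.

## Working session

There is one attempt and no reset: what is moved stays moved. The work goes in short steps, Python scripts to look and compute and a tool call to move; the robot and the scene stay as the last step left them, time stands still between calls to the robot, and variables do not carry over. Pictures are saved under pics/ and viewed, about 8 in all and at most 12, crops included, and the job is handed in when it is done.

Besides the shell and the picture viewer there is one more tool, called after "Request:" in YAML: its name, and indented under it one key for each argument. play_rows: Moves the arm, as the interface text tells. Its arguments: {"type":"object","properties":{"series":{"type":"array"},"squeeze":{"type":"number"}},"required":["series"]}

```bash
mkdir -p pics; cat > h.py <<'E'
import numpy as np, cv2
from rig import *
def K(im):
    h,w=im["pixels"].shape[:2]; f=h/2/np.tan(np.radians(im["vfov"])/2)
    return np.array([[f,0,im["cx"]],[0,f,im["cy"]],[0,0,1.]])
def pose(im,st=None):
    if "rvec" in im and im["rvec"] is not None:
        return cv2.Rodrigues(np.array(im["rvec"],float))[0],np.array(im["tvec"],float).ravel()
    w,x,y,z=st["ee_rot"]
    from scipy.spatial.transform import Rotation as R
    T=np.eye(4);T[:3,:3]=R.from_quat([x,y,z,w]).as_matrix();T[:3,3]=st["position"]
    M=np.linalg.inv(T@np.array(im["hand_eye"]));return M[:3,:3],M[:3,3]
def ray(im,px,st=None):
    u=cv2.undistortPoints(np.array([[px]],float),K(im),np.array(im["dist"],float))[0,0]
    R,t=pose(im,st); return -R.T@t, R.T@np.array([u[0],u[1],1.])
def onz(im,px,z,st=None):
    o,d=ray(im,px,st); return o+d*(z-o[2])/d[2]
def proj(im,P,st=None):
    R,t=pose(im,st); return cv2.projectPoints(np.array(P,float).reshape(-1,1,3),cv2.Rodrigues(R)[0],t,K(im),np.array(im["dist"],float))[0][:,0]
def save(im,n): cv2.imwrite("pics/"+n,im["pixels"][:,:,::-1])
E
python3 - <<'E'
from h import *
ims=[]
for n in("scene","side","wrist"):
    st=get_state(); im=get_image(n); ims.append(im["pixels"])
    for l in("printer","head_lever","cassette","spare_cassette","catch_left"):
        for m in masks_of(im,l)[:3]: 
            print(n,l,round(m["p"],2),np.round(m["xy"]),m["region"].sum(), np.round(onz(im,m["xy"],0.09,st),3))
    R,t=pose(im,st);print(n,-R.T@t)
cv2.imwrite("pics/a.png",np.vstack([cv2.resize(np.hstack(ims[:2]),(800,300)),cv2.resize(np.hstack([ims[2],ims[2]*0]),(800,300))])[:,:,::-1])
print(st, tips_ahead if not callable(tips_ahead) else tips_ahead())
E
```

```text
scene printer 0.96 [230. 226.] 3746 [ 0.75  -0.139  0.09 ]
scene head_lever 0.45 [232. 184.] 140 [ 0.52  -0.095  0.09 ]
scene cassette 0.85 [275. 182.] 382 [0.536 0.075 0.09 ]
scene cassette 0.78 [318. 224.] 519 [0.797 0.167 0.09 ]
scene cassette 0.63 [227. 206.] 347 [ 0.642 -0.134  0.09 ]
scene spare_cassette 0.52 [188. 201.] 279 [ 0.584 -0.272  0.09 ]
scene catch_left 0.71 [227. 204.] 337 [ 0.632 -0.133  0.09 ]
scene [ 1.78622478 -0.27269799  1.10608245]
side printer 0.86 [299. 203.] 3310 [ 0.595 -0.183  0.09 ]
side head_lever 0.42 [276. 197.] 107 [ 0.552 -0.107  0.09 ]
side head_lever 0.26 [181. 120.] 454 [0.568 0.517 0.09 ]
side cassette 0.76 [260. 153.] 241 [0.676 0.12  0.09 ]
side cassette 0.59 [227. 193.] 430 [0.429 0.026 0.09 ]
side cassette 0.56 [296. 192.] 352 [ 0.625 -0.138  0.09 ]
side spare_cassette 0.93 [300. 235.] 613 [ 0.485 -0.294  0.09 ]
side spare_cassette 0.46 [361. 294.] 665 [ 0.46  -0.585  0.09 ]
side catch_left 0.72 [363. 294.] 648 [ 0.465 -0.59   0.09 ]
side [-0.33512023 -0.96320469  1.31542956]
wrist printer 0.67 [278. 250.] 27734 [ 0.603 -0.075  0.09 ]
wrist
[... 377 characters left out ...]
1664 0.37415788]
{'clock': 0.6, 'qpos': array([-1.21008227e-01,  2.75884194e-01,  1.50486528e+00,  1.55782956e-05,
        1.36067063e+00, -1.21008172e-01]), 'qd': array([ 0.00165308, -0.00152995, -0.00122042, -0.00016295, -0.00053717,
        0.00062247]), 'effort': array([-1.76304286e-03, -4.16391993e+01, -2.45985317e+01, -2.41160615e-04,
        4.68208855e-04, -7.98012707e-06]), 'position': array([ 5.75058342e-01, -1.17888266e-05,  2.42350901e-01]), 'ee_rot': array([ 2.85224314e-06,  9.99999996e-01, -1.65153800e-06,  8.65635102e-05]), 'contact_force': array([0.60593567, 0.17869424, 0.51075861]), 'moment': array([ 0.03303228,  0.01849695, -0.01344441]), 'width': 0.08586146909841305} 0.011
```

View pics/a.png

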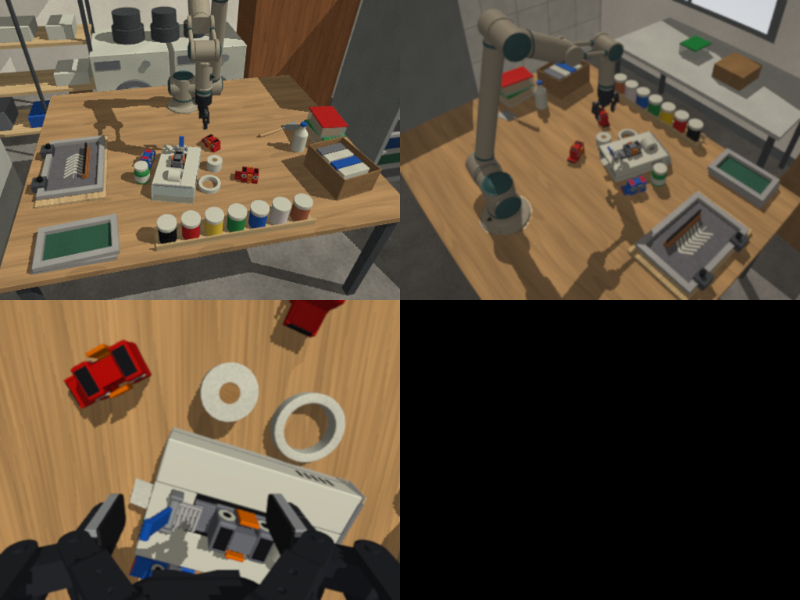

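The wanted cassette is the grey one with orange catches in the printer's bay, at wrist pixel (302,296). The look-alikes are red at (136,94), red at (395,18) and the blue spare at (192,341). I'm moving the wrist camera above the printer for a close check.

Request:
play_rows:
  series:
    - {"fingers": -1,"dx": 5,"dy": -30,"dz": 25}
    - {"fingers": -1,"dx": 5,"dy": -30,"dz": 25}
    - {"fingers": -1,"dx": 5,"dy": -30,"dz": 25}
    - {"fingers": -1,"dx": 5,"dy": -30,"dz": 25}
    - {"fingers": -1,"dx": 5,"dy": -30,"dz": 10}
    - {"fingers": -1,"dx": 5,"dy": -30}
    - {"fingers": -1,"dx": 5,"dy": -30}
    - {"fingers": -1}
    - {"fingers": -1}
    - {"fingers": -1}
    - {"fingers": -1}

```text
invalid input at $.series[0]: expected keys fingers, dx, dy, dz, turn
```

```bash
python3 - <<'E'
from h import *
import pickle
st=get_state(); im=get_image("wrist"); pickle.dump((st,im),open("w1.pkl","wb"))
print(st["position"],st["clock"])
for l in("printer","head_lever","cassette","spare_cassette","catch_left","ink_jar"):
    for m in masks_of(im,l)[:3]: print(l,round(m["p"],2),np.round(m["xy"]),m["region"].sum(), np.round(onz(im,m["xy"],0.09,st),3))
hsv=cv2.cvtColor(im["pixels"],cv2.COLOR_RGB2HSV)
for nm,lo,hi in(("orange",(5,190,120),(18,255,255)),("blue",(100,150,60),(130,255,255))):
    n,l,s,c=cv2.connectedComponentsWithStats(cv2.inRange(hsv,lo,hi))
    for i in range(1,n):
        if s[i,4]>60: print(nm,s[i],np.round(c[i]),np.round(onz(im,c[i],0.111,st),3))
cv2.imwrite("pics/b.png",cv2.resize(im["pixels"],(800,600))[:,:,::-1])
E
```

```text
[5.75019915e-01 8.38589791e-06 2.42317024e-01] 0.9
printer 0.81 [278. 247.] 27937 [ 0.603 -0.072  0.09 ]
head_lever 0.97 [222. 277.] 2237 [ 0.546 -0.107  0.09 ]
cassette 0.85 [394.  18.] 2337 [0.692 0.136 0.09 ]
cassette 0.74 [304. 294.] 5386 [ 0.633 -0.128  0.09 ]
cassette 0.73 [138.  92.] 5805 [0.477 0.078 0.09 ]
spare_cassette 0.76 [192. 343.] 1065 [ 0.509 -0.193  0.09 ]
spare_cassette 0.39 [224. 278.] 2364 [ 0.547 -0.108  0.09 ]
catch_left 0.79 [314. 278.] 470 [ 0.642 -0.109  0.09 ]
catch_left 0.76 [124.  70.] 466 [0.467 0.096 0.09 ]
orange [109  56  34  17 193] [124.  63.] [0.475 0.099 0.111]
orange [140 108  26  18 195] [152. 116.] [0.494 0.059 0.111]
orange [304 268  27  25 417] [317. 280.] [ 0.64  -0.097  0.111]
orange [289 320  23  15 212] [300. 327.] [ 0.626 -0.153  0.111]
blue [179 265  41  43 762] [198. 286.] [ 0.523 -0.104  0.111]
blue [167 328  48  30 659] [185. 342.] [ 0.507 -0.172  0.111]
blue [232 342  16   9  81] [240. 346.] [ 0.564 -0.177  0.111]
```

View pics/b.png

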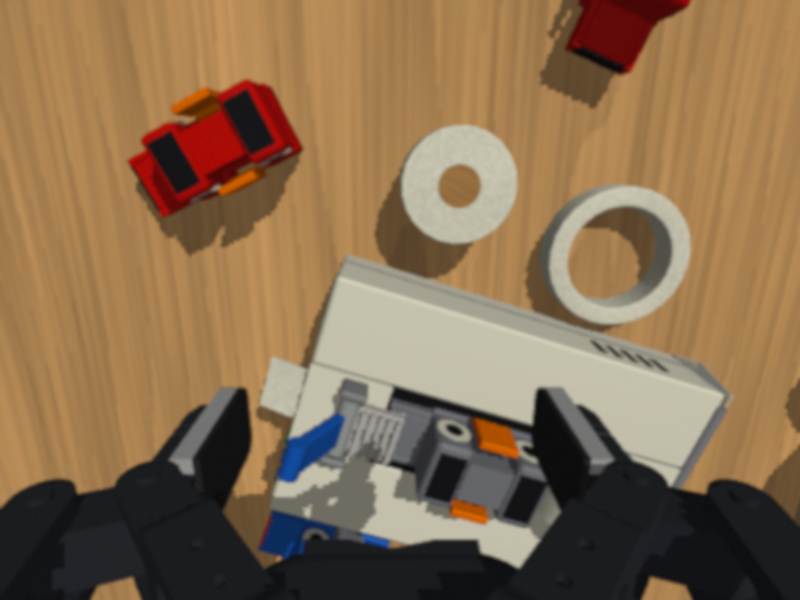

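The image shows the grey cassette in the bay, with its orange catches at about (495,437) and (470,512) of 800x600. The blue handle is at (310,447), the blue spare is just right of the printer at (290,530), and the reds are away to the upper left. The move was refused because each row needs every key, so I'm resending it.

Request:
play_rows:
  series:
    - {"fingers": -1,"dx": 5,"dy": -30,"dz": 25,"turn": 0}
    - {"fingers": -1,"dx": 5,"dy": -30,"dz": 25,"turn": 0}
    - {"fingers": -1,"dx": 5,"dy": -30,"dz": 25,"turn": 0}
    - {"fingers": -1,"dx": 5,"dy": -30,"dz": 25,"turn": 0}
    - {"fingers": -1,"dx": 5,"dy": -30,"dz": 10,"turn": 0}
    - {"fingers": -1,"dx": 5,"dy": -30,"dz": 0,"turn": 0}
    - {"fingers": -1,"dx": 5,"dy": -30,"dz": 0,"turn": 0}
    - {"fingers": -1,"dx": 0,"dy": 0,"dz": 0,"turn": 0}
    - {"fingers": -1,"dx": 0,"dy": 0,"dz": 0,"turn": 0}
    - {"fingers": -1,"dx": 0,"dy": 0,"dz": 0,"turn": 0}

```text
clock: 2.08
position: [0.6078, -0.2185, 0.3564]
ee_rot: [0.0, 1.0, 0.001, -0.002]
contact_force: [0.0, 0.4, -0.2]
width: 0.0855
```

```bash
cat > look.py <<'E'
import sys,pickle
from h import *
st=get_state(); im=get_image("wrist"); pickle.dump((st,im),open("w1.pkl","wb"))
print(np.round(st["position"],4),st["ee_rot"],st["clock"])
for l in("head_lever","cassette","spare_cassette","catch_left","ink_jar"):
    for m in masks_of(im,l)[:2]: print(l,round(m["p"],2),np.round(m["xy"]),m["region"].sum(), np.round(onz(im,m["xy"],0.09,st),3))
hsv=cv2.cvtColor(im["pixels"],cv2.COLOR_RGB2HSV)
for nm,lo,hi in(("orange",(5,190,100),(18,255,255)),("blue",(100,150,60),(130,255,255))):
    n,l,s,c=cv2.connectedComponentsWithStats(cv2.inRange(hsv,lo,hi))
    for i in range(1,n):
        if s[i,4]>60: print(nm,s[i],np.round(c[i],1),np.round(onz(im,c[i],0.111,st),3), np.round(cv2.boxPoints(cv2.minAreaRect(np.argwhere(l==i)[:,::-1].astype(np.float32)))).tolist())
cv2.imwrite("pics/"+sys.argv[1],cv2.resize(im["pixels"],(800,600),interpolation=cv2.INTER_CUBIC)[:,:,::-1])
E
python3 look.py c.png
```

```text
[ 0.6078 -0.2185  0.3564] [ 4.39088266e-04  9.99997576e-01  1.47891667e-03 -1.57122673e-03] 2.0833
head_lever 0.81 [199.  56.] 2123 [ 0.546 -0.099  0.09 ]
cassette 0.7 [270.  82.] 3846 [ 0.631 -0.128  0.09 ]
spare_cassette 0.57 [194. 180.] 2904 [ 0.533 -0.251  0.09 ]
spare_cassette 0.21 [279.  62.] 258 [ 0.641 -0.107  0.09 ]
catch_left 0.67 [279.  61.] 283 [ 0.641 -0.105  0.09 ]
ink_jar 0.6 [269. 104.] 166 [ 0.629 -0.154  0.09 ]
ink_jar 0.57 [273. 207.] 2513 [ 0.638 -0.289  0.09 ]
orange [271  56  23  11 109] [282.2  60.8] [ 0.642 -0.107  0.111] [[271.0, 59.0], [272.0, 55.0], [294.0, 62.0], [292.0, 67.0]]
orange [256 101  23  12 150] [267.1 106.2] [ 0.626 -0.156  0.111] [[255.0, 106.0], [258.0, 99.0], [280.0, 106.0], [277.0, 113.0]]
blue [159  33  37  34 733] [176.5  49.8] [ 0.524 -0.096  0.111] [[155.0, 53.0], [163.0, 32.0], [198.0, 46.0], [190.0, 67.0]]
blue [ 154  153   72   48 1228] [184.7 176.6] [ 0.525 -0.242  0.111] [[148.0, 176.0], [165.0, 145.0], [228.0, 179.0], [212.0, 210.0]]
blue [212 169  17   9  69] [220.3 173. ] [ 0.57  -0.237  0.111] [[212.0, 173.0], [213.0, 168.0], [229.0, 173.0], [228.0, 178.0]]
```

View pics/c.png

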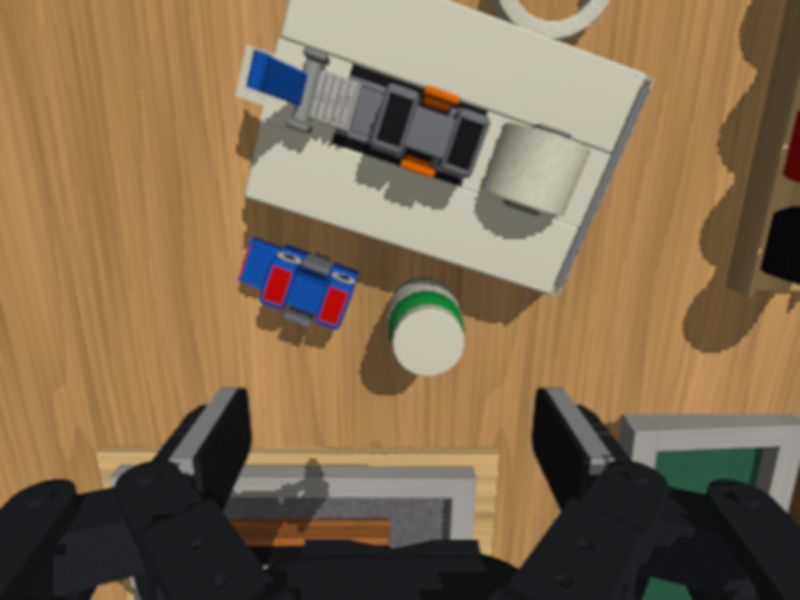

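The image shows the deck corners at about (247,197), (557,293) and (650,77), the catches at (441,97) and (418,166), and the handle with its tip at (255,72) to the front. The blue spare is at (300,283) and the ink jar at (427,330). Next I'm fitting the printer pose.

```bash
python3 - <<'E'
from h import *
import pickle
from scipy.optimize import least_squares
st,im=pickle.load(open("w1.pkl","rb"))
s=512/800
for p in((247,197),(557,293),(650,77)): print(onz(im,(p[0]*s,p[1]*s),.075,st).round(4))
obj=np.array([[-.13,-.095,.075],[.15,-.095,.075],[.15,.095,.075],[0,.028,.111],[0,-.028,.111]])
px=np.array([[247*s,197*s],[557*s,293*s],[650*s,77*s],[282.2,60.8],[267.1,106.2]])
def W(v,P):
    c,t=np.cos(v[2]),np.sin(v[2]);P=np.array(P);return np.c_[v[0]+c*P[:,0]-t*P[:,1],v[1]+t*P[:,0]+c*P[:,1],P[:,2]]
r=least_squares(lambda v:(proj(im,W(v,obj),st)-px).ravel(),[.634,-.13,-.3]);print(r.x,r.fun.round(1).reshape(-1,2).tolist())
v=r.x
# lever tip: blue end
for q in(0,.05,.1,.15):
    a=.45+q
    print(q,(proj(im,W(v,[[-.097-.055*np.sin(a),y,.087+.055*np.cos(a)] for y in(-.012,0,.012)]),st)/s).round().tolist())
d=im["pixels"].copy()
def line(P):
    p=proj(im,W(v,P),st).round().astype(int)
    cv2.polylines(d,[p],True,(255,0,255),1)
line([[-.13,-.095,.075],[.15,-.095,.075],[.15,.095,.075],[-.13,.095,.075]])
for y in(-.03,.03): line([[-.013,y,.111],[.013,y,.111]])
line([[-.097-.055*np.sin(.5),y,.087+.055*np.cos(.5)] for y in(-.012,.012)])
for sgn in (-.012,.012): line([[-.097,sgn,.087],[-.097-.055*np.sin(.5),sgn,.087+.055*np.cos(.5)]])
cv2.imwrite("pics/d.png",cv2.resize(d[:200,100:440],None,fx=2.3,fy=2.3)[:,:,::-1])
E
```

```text
[ 0.486  -0.1831  0.075 ]
[ 0.7543 -0.2658  0.075 ]
[ 0.8082 -0.0897  0.075 ]
[ 0.63634043 -0.13221321 -0.30547525] [[-1.6, 0.5], [-2.7, 1.5], [0.2, -2.7], [2.1, -1.2], [1.2, 2.5]]
0 [[258.0, 91.0], [262.0, 73.0], [266.0, 54.0]]
0.05 [[255.0, 90.0], [259.0, 72.0], [263.0, 53.0]]
0.1 [[252.0, 90.0], [256.0, 71.0], [260.0, 52.0]]
0.15 [[249.0, 89.0], [253.0, 70.0], [257.0, 51.0]]
```

View pics/d.png

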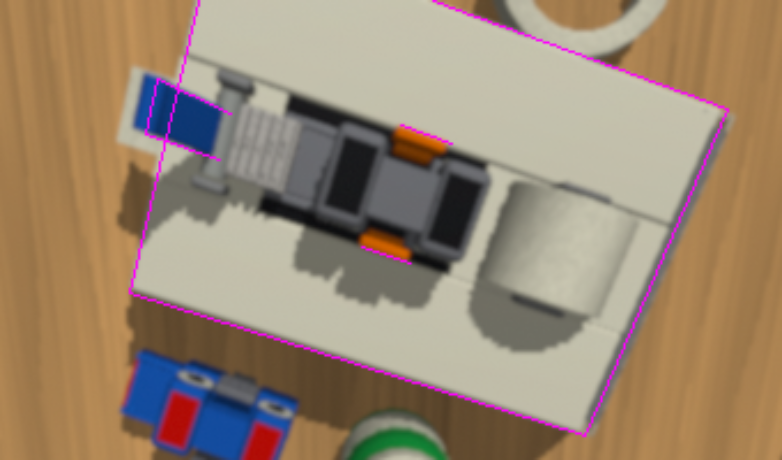

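Request:
play_rows:
  squeeze: 20
  series:
    - {"fingers": 1,"dx": -4.5,"dy": 9.3,"dz": -10,"turn": 0.106}
    - {"fingers": 1,"dx": -4.5,"dy": 9.3,"dz": -10,"turn": 0.106}
    - {"fingers": 1,"dx": -4.5,"dy": 9.3,"dz": -10,"turn": 0.106}
    - {"fingers": 1,"dx": -4.5,"dy": 9.3,"dz": -10,"turn": 0.106}
    - {"fingers": 1,"dx": -4.5,"dy": 9.3,"dz": -10,"turn": 0.106}
    - {"fingers": 1,"dx": -4.5,"dy": 9.3,"dz": -10,"turn": 0.106}
    - {"fingers": 1,"dx": -4.5,"dy": 9.3,"dz": -10,"turn": 0.106}
    - {"fingers": 1,"dx": -4.5,"dy": 9.3,"dz": -10,"turn": 0.106}
    - {"fingers": 1,"dx": -4.5,"dy": 9.3,"dz": -10,"turn": 0.106}
    - {"fingers": 1,"dx": -4.5,"dy": 9.3,"dz": -10,"turn": 0.106}
    - {"fingers": 1,"dx": -4.5,"dy": 9.3,"dz": -10,"turn": 0.106}
    - {"fingers": 1,"dx": -4.5,"dy": 9.3,"dz": -10,"turn": 0.106}
    - {"fingers": 1,"dx": 0,"dy": 0,"dz": 0,"turn": 0}
    - {"fingers": 1,"dx": 0,"dy": 0,"dz": 0,"turn": 0}
    - {"fingers": 1,"dx": 0,"dy": 0,"dz": 0,"turn": 0}

```text
clock: 3.63
position: [0.5498, -0.0903, 0.2354]
ee_rot: [-0.0, 0.781, 0.625, 0.003]
contact_force: [0.1, -0.4, 0.6]
width: 0.0001
```

```bash
python3 - <<'E'
from h import *
from scipy.spatial.transform import Rotation as R
st=get_state(); im=get_image("wrist")
w,x,y,z=st["ee_rot"];M=R.from_quat([x,y,z,w]).as_matrix()
print(np.round(st["position"],4),"yaw toolx",np.arctan2(M[1,0],M[0,0]),st["clock"],st["width"],st["qpos"].round(2))
v=[.635,-.1315,-.303]
def W(P):
    c,t=np.cos(v[2]),np.sin(v[2]);P=np.array(P);return np.c_[v[0]+c*P[:,0]-t*P[:,1],v[1]+t*P[:,0]+c*P[:,1],P[:,2]]
d=im["pixels"].copy()
def line(P): cv2.polylines(d,[proj(im,W(P),st).round().astype(int)],True,(255,0,255),1)
line([[-.13,-.095,.075],[.15,-.095,.075],[.15,.095,.075],[-.13,.095,.075]])
for y in(-.03,.03): line([[-.013,y,.111],[.013,y,.111]])
for sgn in (-.012,.012): line([[-.097,sgn,.087],[-.097-.055*np.sin(.5),sgn,.087+.055*np.cos(.5)]])
cv2.imwrite("pics/e.png",cv2.resize(d,(800,600))[:,:,::-1])
E
```

```text
[ 0.5498 -0.0903  0.2354] yaw toolx 1.3505653808790234 3.6333 0.00010017737702800944 [-0.29  0.25  1.56  0.01  1.33 -1.64]
```

View pics/e.png

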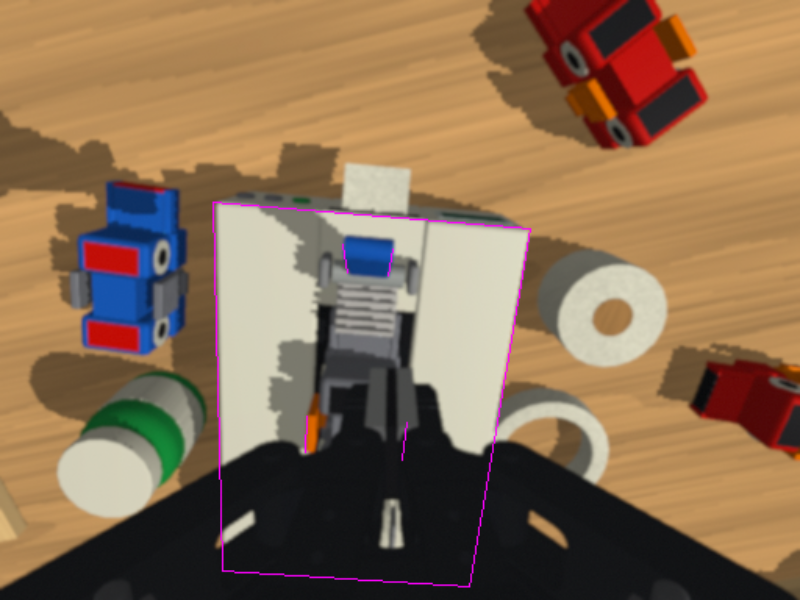

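The overlay matches the housing outline, handle and catch, so the fit is good. The fingers are behind the handle, slightly over-turned. Correcting and descending now.

Request:
play_rows:
  series:
    - {"fingers": 1,"dx": 0.5,"dy": -2.6,"dz": -11,"turn": -0.013}
    - {"fingers": 1,"dx": 0.5,"dy": -2.6,"dz": -11,"turn": -0.013}
    - {"fingers": 1,"dx": 0.5,"dy": -2.6,"dz": -11,"turn": -0.013}
    - {"fingers": 1,"dx": 0.5,"dy": -2.6,"dz": -11,"turn": -0.013}
    - {"fingers": 1,"dx": 0.5,"dy": -2.6,"dz": -11,"turn": -0.013}
    - {"fingers": 1,"dx": 0.5,"dy": -2.6,"dz": -11,"turn": -0.013}
    - {"fingers": 1,"dx": 0,"dy": 0,"dz": -11,"turn": 0}
    - {"fingers": 1,"dx": 0,"dy": 0,"dz": -6,"turn": 0}
    - {"fingers": 1,"dx": 0,"dy": 0,"dz": 0,"turn": 0}
    - {"fingers": 1,"dx": 0,"dy": 0,"dz": 0,"turn": 0}

```text
clock: 4.52
position: [0.5586, -0.1145, 0.149]
ee_rot: [0.006, 0.811, 0.585, 0.006]
contact_force: [0.6, 0.5, -0.4]
width: -0.0001
```

Request:
play_rows:
  series:
    - {"fingers": 1,"dx": -1.5,"dy": 3,"dz": -6,"turn": 0.005}
    - {"fingers": 1,"dx": -1.5,"dy": 3,"dz": -6,"turn": 0.005}
    - {"fingers": 1,"dx": -1,"dy": 2,"dz": -4,"turn": 0}
    - {"fingers": 1,"dx": 0,"dy": 0,"dz": 0,"turn": 0}
    - {"fingers": 1,"dx": 0,"dy": 0,"dz": 0,"turn": 0}
    - {"fingers": 1,"dx": 0,"dy": 0,"dz": 0,"turn": 0}

```text
clock: 5.02
position: [0.5554, -0.1059, 0.1332]
ee_rot: [0.007, 0.808, 0.589, 0.007]
contact_force: [1.1, 0.1, 0.6]
width: 0.0003
```

Request:
play_rows:
  series:
    - {"fingers": 1,"dx": -3.8,"dy": 1.2,"dz": 0,"turn": 0}
    - {"fingers": 1,"dx": -3.8,"dy": 1.2,"dz": 0,"turn": 0}
    - {"fingers": 1,"dx": -3.8,"dy": 1.2,"dz": 0,"turn": 0}
    - {"fingers": 1,"dx": -3.8,"dy": 1.2,"dz": 0,"turn": 0}
    - {"fingers": 1,"dx": -3.8,"dy": 1.2,"dz": 0,"turn": 0}
    - {"fingers": 1,"dx": -3.8,"dy": 1.2,"dz": 0,"turn": 0}
    - {"fingers": 1,"dx": 0,"dy": 0,"dz": 0,"turn": 0}

```text
clock: 5.6
position: [0.5352, -0.0996, 0.1358]
ee_rot: [0.013, 0.808, 0.589, 0.011]
contact_force: [-0.3, -0.2, -0.6]
width: -0.0005
```

Request:
play_rows:
  series:
    - {"fingers": 1,"dx": -6,"dy": 1.8,"dz": -3,"turn": 0}
    - {"fingers": 1,"dx": -6,"dy": 1.8,"dz": -5,"turn": 0}
    - {"fingers": 1,"dx": -4,"dy": 1.2,"dz": -5,"turn": 0}
    - {"fingers": 1,"dx": -4,"dy": 1.2,"dz": -5,"turn": 0}
    - {"fingers": 1,"dx": -3,"dy": 0.8,"dz": -6,"turn": 0}
    - {"fingers": 1,"dx": -2,"dy": 0.6,"dz": -6,"turn": 0}

```text
clock: 6.1
position: [0.5136, -0.0929, 0.1104]
ee_rot: [0.02, 0.808, 0.588, 0.016]
contact_force: [2.5, 0.2, 4.7]
width: 0.0001
```

Request:
play_rows:
  series:
    - {"fingers": 1,"dx": -2,"dy": 0.6,"dz": -6,"turn": 0}
    - {"fingers": 1,"dx": -1,"dy": 0.3,"dz": -6,"turn": 0}
    - {"fingers": 1,"dx": 0,"dy": 0,"dz": -6,"turn": 0}
    - {"fingers": 1,"dx": 0,"dy": 0,"dz": -5,"turn": 0}

```text
clock: 6.43
position: [0.5117, -0.0923, 0.1003]
ee_rot: [0.024, 0.808, 0.589, 0.019]
contact_force: [-9.8, 3.4, 40.9]
width: -0.0002
```

```bash
python3 - <<'E'
from h import *
st=get_state();print(st["clock"],st["position"],st["contact_force"],st["ee_rot"])
im=get_image("wrist"); save(im,"f.png")
E
```

```text
6.4333 [ 0.51167223 -0.09225099  0.10027729] [-9.84728972  3.4071894  40.8811036 ] [0.02392255 0.80784225 0.58859587 0.01932674]
```

View pics/f.png

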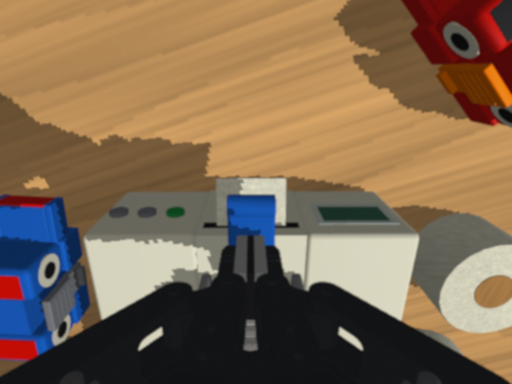

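The handle lies flat on the front and the force rose to 41 N at the stop, so the lever is fully down. Retreating upward, then over the cassette.

Request:
play_rows:
  series:
    - {"fingers": 1,"dx": 0,"dy": 0,"dz": 25,"turn": 0}
    - {"fingers": 1,"dx": 0,"dy": 0,"dz": 35,"turn": 0}
    - {"fingers": 1,"dx": 0,"dy": 0,"dz": 35,"turn": 0}
    - {"fingers": -1,"dx": 30,"dy": -9,"dz": 20,"turn": 0.005}
    - {"fingers": -1,"dx": 30,"dy": -10,"dz": 0,"turn": 0.005}
    - {"fingers": -1,"dx": 30,"dy": -10,"dz": 0,"turn": 0.005}
    - {"fingers": -1,"dx": 20,"dy": -5,"dz": 0,"turn": 0}
    - {"fingers": -1,"dx": 0,"dy": 0,"dz": 0,"turn": 0}
    - {"fingers": -1,"dx": 0,"dy": 0,"dz": 0,"turn": 0}
    - {"fingers": -1,"dx": 0,"dy": 0,"dz": 0,"turn": 0}

```text
clock: 7.32
position: [0.6035, -0.1209, 0.2121]
ee_rot: [0.007, 0.803, 0.596, 0.006]
contact_force: [0.1, 0.2, -0.3]
width: 0.0833
```

```bash
cat > chk.py <<'E'
import sys
from h import *
from scipy.spatial.transform import Rotation as R
st=get_state(); im=get_image("wrist")
w,x,y,z=st["ee_rot"];M=R.from_quat([x,y,z,w]).as_matrix()
v=[.635,-.1315,-.303];c,t=np.cos(v[2]),np.sin(v[2])
B=np.array([[c,-t,0],[t,c,0],[0,0,1]])
print("t",st["clock"],"pos",st["position"].round(4),"printer frame",(B.T@(st["position"]-[v[0],v[1],0])).round(4),"toolx/z in printer",(B.T@M[:,0]).round(3),(B.T@M[:,2]).round(3),"F",st["contact_force"].round(1),"w",st["width"])
W=lambda P:np.array(P)@B.T+[v[0],v[1],0]
d=im["pixels"].copy()
def line(P): cv2.polylines(d,[proj(im,W(P),st).round().astype(int)],True,(255,0,255),1)
line([[-.13,-.095,.075],[.15,-.095,.075],[.15,.095,.075],[-.13,.095,.075]])
for y in(-.03,.03): line([[-.013,y,.111],[.013,y,.111]])
for sgn in (-.012,.012): line([[-.097,sgn,.087],[-.097-.055*np.sin(1.6),sgn,.087+.055*np.cos(1.6)]])
for n in sys.argv[2:]:
    o=get_image(n); p=proj(o,W([[0,0,.097]]))[0].round().astype(int); u,w2=p
    d=np.hstack([d,cv2.resize(np.ascontiguousarray(o["pixels"][w2-64:w2+64,u-64:u+64]),(384,384),interpolation=cv2.INTER_CUBIC)])
s=min(1,800/d.shape[1]);cv2.imwrite("pics/"+sys.argv[1],cv2.resize(d,None,fx=s,fy=s)[:,:,::-1])
E
python3 chk.py g.png scene
```

```text
t 7.3167 pos [ 0.6035 -0.1209  0.2121] printer frame [-0.0332  0.0007  0.2121] toolx/z in printer [-0.009  1.     0.001] [ 0.019  0.002 -1.   ] F [ 0.1  0.2 -0.3] w 0.08325592998451459
```

View pics/g.png

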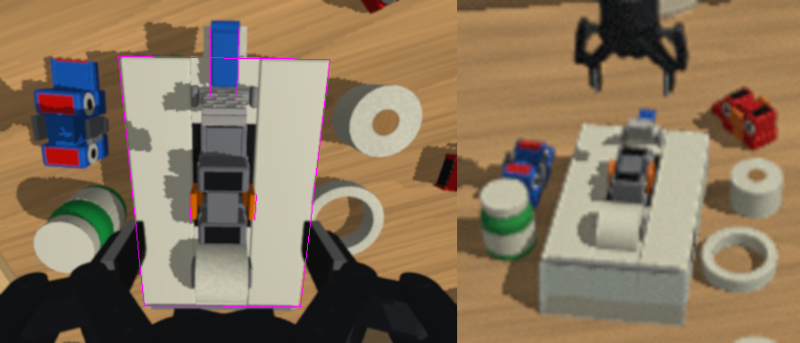

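The lever is down, the head is up, and the cassette is seated with the overlay on the catches. Centring over it now.

Request:
play_rows:
  series:
    - {"fingers": -1,"dx": 11,"dy": -3.4,"dz": 0,"turn": 0}
    - {"fingers": -1,"dx": 11,"dy": -3.4,"dz": -10,"turn": 0}
    - {"fingers": -1,"dx": 7,"dy": -2.2,"dz": -15,"turn": 0}
    - {"fingers": -1,"dx": 0,"dy": 0,"dz": -20,"turn": 0}
    - {"fingers": -1,"dx": 0,"dy": 0,"dz": -20,"turn": 0}
    - {"fingers": -1,"dx": 0,"dy": 0,"dz": -10,"turn": 0}
    - {"fingers": -1,"dx": 0,"dy": 0,"dz": 0,"turn": 0}
    - {"fingers": -1,"dx": 0,"dy": 0,"dz": 0,"turn": 0}

```text
clock: 8.08
position: [0.6346, -0.1303, 0.1332]
ee_rot: [0.008, 0.803, 0.596, 0.007]
contact_force: [0.3, -0.2, 0.4]
width: 0.0856
```

Request:
play_rows:
  series:
    - {"fingers": -1,"dx": 0,"dy": -0.4,"dz": -12,"turn": 0}
    - {"fingers": -1,"dx": 0,"dy": -0.4,"dz": -12,"turn": 0}
    - {"fingers": -1,"dx": 0,"dy": 0,"dz": -9,"turn": 0}
    - {"fingers": -1,"dx": 0,"dy": 0,"dz": -3,"turn": 0}
    - {"fingers": -1,"dx": 0,"dy": 0,"dz": 0,"turn": 0}
    - {"fingers": -1,"dx": 0,"dy": 0,"dz": 0,"turn": 0}

```text
clock: 8.58
position: [0.6384, -0.1322, 0.1008]
ee_rot: [0.012, 0.803, 0.596, 0.01]
contact_force: [0.1, 0.4, -0.0]
width: 0.0856
```

```bash
python3 chk.py h.png scene side
```

```text
t 8.5833 pos [ 0.6384 -0.1322  0.1008] printer frame [0.0034 0.0003 0.1008] toolx/z in printer [-0.009  1.     0.001] [ 0.031  0.001 -1.   ] F [ 0.1  0.4 -0. ] w 0.0855839951417568
```

View pics/h.png

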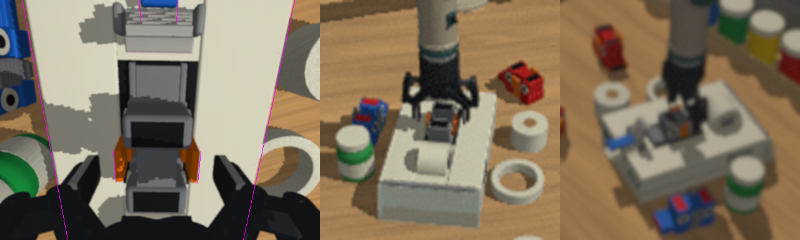

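The fingers straddle the cassette evenly: catches at about (122,160) and (193,162), finger pads outside them. Making a small correction, then closing.

Request:
play_rows:
  squeeze: 40
  series:
    - {"fingers": -1,"dx": -2.5,"dy": 0.8,"dz": -5,"turn": 0}
    - {"fingers": -1,"dx": -1.5,"dy": 0.4,"dz": -2,"turn": 0}
    - {"fingers": -1,"dx": 0,"dy": 0,"dz": 0,"turn": 0}
    - {"fingers": 1,"dx": 0,"dy": 0,"dz": 0,"turn": 0}
    - {"fingers": 1,"dx": 0,"dy": 0,"dz": 0,"turn": 0}
    - {"fingers": 1,"dx": 0,"dy": 0,"dz": 0,"turn": 0}
    - {"fingers": 1,"dx": 0,"dy": 0,"dz": 0,"turn": 0}
    - {"fingers": 1,"dx": 0,"dy": 0,"dz": 0,"turn": 0}
    - {"fingers": 1,"dx": 0,"dy": 0,"dz": 0,"turn": 0}
    - {"fingers": 1,"dx": 0,"dy": 0,"dz": 0,"turn": 0}

```text
clock: 9.57
position: [0.6351, -0.1312, 0.097]
ee_rot: [0.014, 0.803, 0.596, 0.011]
contact_force: [0.7, 0.3, -1.1]
width: 0.0455
```

```bash
python3 chk.py i.png scene
```

```text
t 9.5667 pos [ 0.6351 -0.1312  0.097 ] printer frame [0.     0.0003 0.097 ] toolx/z in printer [-0.009  1.     0.001] [ 0.036  0.001 -0.999] F [ 0.7  0.3 -1.1] w 0.04546375404391377
```

View pics/i.png

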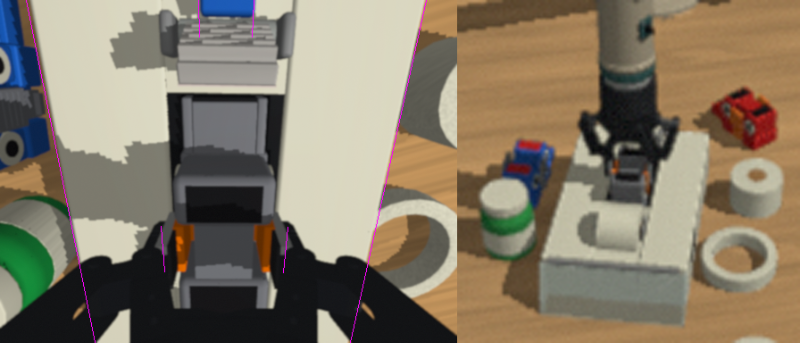

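Both pads press the orange catches in evenly at (183,247) and (265,247), and the cassette is still seated. Lifting straight up.

Request:
play_rows:
  series:
    - {"fingers": 1,"dx": 0,"dy": 0,"dz": 0,"turn": 0}
    - {"fingers": 1,"dx": 0,"dy": 0,"dz": 4,"turn": 0}
    - {"fingers": 1,"dx": 0,"dy": 0,"dz": 8,"turn": 0}
    - {"fingers": 1,"dx": 0,"dy": 0,"dz": 12,"turn": 0}
    - {"fingers": 1,"dx": 0,"dy": 0,"dz": 12,"turn": 0}
    - {"fingers": 1,"dx": 0,"dy": 0,"dz": 12,"turn": 0}
    - {"fingers": 1,"dx": 0,"dy": 0,"dz": 12,"turn": 0}
    - {"fingers": 1,"dx": 0,"dy": 0,"dz": 12,"turn": 0}
    - {"fingers": 1,"dx": 0,"dy": 0,"dz": 12,"turn": 0}
    - {"fingers": 1,"dx": 0,"dy": 0,"dz": 12,"turn": 0}
    - {"fingers": 1,"dx": 0,"dy": 0,"dz": 6,"turn": 0}
    - {"fingers": 1,"dx": 0,"dy": 0,"dz": 0,"turn": 0}
    - {"fingers": 1,"dx": 0,"dy": 0,"dz": 0,"turn": 0}
    - {"fingers": 1,"dx": 0,"dy": 0,"dz": 0,"turn": 0}

```text
clock: 10.83
position: [0.634, -0.1309, 0.2062]
ee_rot: [0.014, 0.803, 0.596, 0.011]
contact_force: [0.2, -0.2, -0.5]
width: 0.0452
```

```bash
sed -i 's/\.097\]\]))/.15]]))/' chk.py; python3 chk.py j.png scene side
```

```text
t 10.8333 pos [ 0.634  -0.1309  0.2062] printer frame [-0.0011  0.0003  0.2062] toolx/z in printer [-0.009  1.     0.001] [ 0.035  0.001 -0.999] F [ 0.2 -0.2 -0.5] w 0.045211421003873715
```

View pics/j.png

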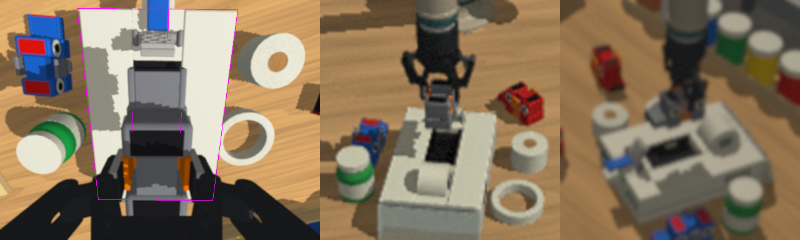

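The cassette is out of the bay. Its catches and nose sit at the same wrist pixels as before the lift (about (205,276) and (250,107) full-size), so it neither slipped nor tilted. The lever is still down. I'll hold a moment, then hand in.

Request:
play_rows:
  series:
    - {"fingers": 1,"dx": 0,"dy": 0,"dz": 0,"turn": 0}
    - {"fingers": 1,"dx": 0,"dy": 0,"dz": 0,"turn": 0}
    - {"fingers": 1,"dx": 0,"dy": 0,"dz": 0,"turn": 0}

```text
clock: 11.23
position: [0.633, -0.1306, 0.2037]
ee_rot: [0.012, 0.803, 0.596, 0.009]
contact_force: [-0.5, 0.7, -2.5]
width: 0.0458
```

```bash
python3 - <<'E'
from h import *
s=get_state();print(s["position"],s["width"],abs(s["qd"]).max(),s["contact_force"])
print(sign_off())
E
```

```text
[ 0.63300647 -0.13055966  0.20365153] 0.045799902904468295 0.006842444595203041 [-0.45860167  0.69919764 -2.46457208]
the job is handed in; nothing more can be done
None
```

The lever is down, and the cassette is out of its bay and held above the printer by its pinched catches. I handed the job in at about 11 s; the sign-off gives no verdict.

- **Lever:** I pushed the blue handle forward and down with closed fingers until the force rose to 41 N at the stop. That is just over 40 N, but it was the fingertips pressing, and the 40 N limit is on the arm or gripper body. Pictures taken afterwards show the handle level and the head up.
- **Cassette:** I pinched both orange catches while it was seated, then lifted straight up by about 107 mm. That puts its underside at about 0.16 m, roughly 85 mm above the deck.
- **Last checks:**
  - The joints were almost still, at no more than 0.007 rad/s, and the tool was tilted about 2°.
  - Catches and nose showed at nearly the same wrist-camera pixels as before the lift, so it neither slipped nor tilted.
  - In the last pictures the other things near the printer stood in place. I did not measure their positions.

One reading disagreed: the finger opening read 45–46 mm, where about 50 mm was expected with the catches pressed. The picture showed both pads squarely on the catches, so I put it down to pad give or reading offset.

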